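# Bring the green filter into the window of the blue-trimmed filter unit

## Task

Two filter units stand on the lab bench. On the one with the blue trim, take the finger bar at the middle of its wheel and turn the wheel until the green filter fills the fixed aluminium window; let go and leave it there. Leave the wheel of the orange-trimmed unit as it is.

Things in the scene. Friction and masses are not known exactly. Their poses are not given: they have to be found in the camera images.
- blue_wheel (a joint): Wheel of the blue-trimmed unit: a level black disc 156 mm across on a fixed white box (170 x 170 mm, blue deck at 64 mm). Six 57-degree filters, 44 to 75 mm from its axis; counter-clockwise: green, red, white, violet, yellow, grey. Value in rad, growing counter-clockwise from above; 0 = green centred in the window; starts at -1.3 to -0.7. Light friction (0.06 N m) holds it anywhere; stops at +-2.6.
- blue_wheel_grip (a point): Point on the vertical axis of the blue unit's wheel, 110 mm above the bench, inside the grey finger bar that turns with the wheel: 44 mm long, 14 mm thick, 88 to 128 mm above the bench, green mark on top at its green end. x: along the bar towards the green filter; y: across the thickness; z: up. Below the bar: a hub 28 mm across up to 88 mm, wheel top at 72 mm.
- blue_unit_window (a point): Centre of the fixed window on the blue unit, 58 mm from the wheel's axis, 79 mm above the bench: an opening 24 x 24 mm in an aluminium frame (44 mm wide, from 40 to 85 mm from the axis, top at 82 mm) over the wheel's rim. x: from the wheel's axis out through the window; z: up.
- orange_wheel_green (a point): Centre of the green filter on the wheel of the other, orange-trimmed unit of the same shape and size: 58 mm from that wheel's axis, on its top face, 73 mm above the bench. That wheel is not to be turned.

How it is judged (in metres and radians):
At the end, for the whole second after the job is handed in: The blue unit's green filter fills its window (wheel within 0.23 rad, 13 degrees, of centred) and the wheel is at rest; the orange unit's wheel has not been turned (its green filter within 10 mm of where it was) (value of joint blue_wheel between -0.23 and 0.23 rad and velocity of joint blue_wheel between -0.05 and 0.05 rad/s and distance of orange_wheel_green from where it was at the start of the episode below 0.01 m); the robot touches nothing.
It fails at once if the orange unit's wheel is turned (its green filter moves more than 10 mm) (distance of orange_wheel_green from where it was at the start of the episode above 0.01 m).
It also fails if it takes over 29 s, if anything falls off the work surface, if the arm or the gripper's body presses on something with over 40 N, if the wrist force passes 120 N, or if a joint passes its speed limit or range.

## Robot

A 6-joint arm with a two-finger parallel gripper is mounted at the origin on the work surface. World frame = base frame: x ahead of the robot, y to its left, z up, the work surface at z = 0. Lengths are in mm, angles in rad, forces in N, time in s.
With the tool pointing down it reaches from about 300 to 775 mm from the base axis. Payload 14.6 kg.
Tool frame: the origin (TCP) lies between the finger pads; the fingertips stand 8 mm ahead of it and the grasp point (between the pads) lies 11 mm behind it; x points along the fingers, y is the direction in which the jaws open and shut, and the axes are right-handed (so a half turn about x gives the same grasp; the last joint's range is limited). The gripper opens to 94 mm and grips with 3 to 60 N. Pads are 16 mm wide; open, the fingers measure 119 mm over their backs; the gripper's body (75 mm by 177 mm) begins 78 mm behind the grasp point.
Start: joints at [1.109, 0.3, 1.521, -0, 1.321, -0.067], TCP at [211.539, 507.681, 213.446] pointing down, gripper open.
Joint ranges: [-3.03, 3.03], [-0.79, 2.21], [0.23, 2.52], [-1.04, 4.18], [0, 3.07], [-2.55, 2.55]. Speed limits (rad/s): [2.22, 2.22, 2.57, 3.14, 3.14, 3.14].

## Interface

Orientations are given as [roll, pitch, yaw] about the fixed x, y, z axes, in that order (R = Rz(yaw) Ry(pitch) Rx(roll)).
In Python, from cell import telemetry, camera, calibration, order gives the robot as it stands.
- The arm moves only by the shell command python3 -m handwheel 'ROWS' [FORCE]. ROWS is JSON, a list of rows, each a list of 7 numbers: the turn, a rotation vector about the tool's x, y, z as a fraction of full scale, then the shift along the tool's x, y, z as a fraction of full scale, then the opening, from 0 (shut) to 1 (fully open). A call has 1 to 12 rows; each row is the pose to reach, as a shift and turn from the pose measured when the call began, along the tool's axes at that moment, turning the shorter way round; what a row does not reach only later rows make up. Full scale, the value 1, is 300 mm for a shift and pi rad for a turn. A row lasts 1/8 s, in which the tool goes at most 62.5 mm and 10.7 degrees, less where a joint would pass 70% of its speed; a pose out of reach is approached as far as the arm can. A call with a number of a shift or a turn outside -1 to 1 is refused whole. A call with a gripper value outside its range is refused whole. The fingers move at their own pace and stop on an object; FORCE is the grip in N (left out, the last holds). Time passes only in rows, so rows that repeat a pose let the fingers close. It gives the time, the measured TCP pose, the force and the opening at its end, in the units of the state.
- telemetry.read_state(): the state, without advancing time (a new reading comes with each control period).
- camera(name): name is "scene" or "side" or "wrist"; returns the picture (480x640x3 uint8, red, green, blue); there is no depth.
- calibration(name): a dict with "fov_y" (degrees; the focal length in pixels is half the picture's height over the tangent of half this angle, whatever the lens; pixels are square), "cx", "cy" (the principal point, pixels), "position" and "attitude" of the camera in the world. Camera axes: x right, y down, z forward; pixel columns grow to the right and rows downward; lengths in mm; the calibration is good to about 2 mm. A picture is of the moment at which its call begins: read the wrist's pose just before it. calibration takes no time and is no camera call; for the wrist camera it gives the pose at the moment of the call.
- order.sign_off(): hands the job in, once; it reports no verdict.
The state is a dict: "clock": time; "joints": joint angles; "qd": joint speeds; "effort": joint torques, N m; "eef_pos": TCP position; "eef_rot": TCP orientation; "wrist_force": force on the tool from outside, world axes, zero at the start; "moment": the same for the moment, N m; "finger_gap": finger opening in mm.
Only numpy, scipy, OpenCV 4.12 (cv2) and the standard library are available. Lean on these libraries where they do the work, as an engineer would, in place of code of your own. Each camera call takes 0.05 s, during which the arm holds its last target.

## Working session

There is one attempt and no reset: what is moved stays moved. The work goes in short steps, Python scripts to look and compute and a shell command to move; the robot and the scene stay as the last step left them, time stands still between calls to the robot, and variables do not carry over. Pictures are saved under pics/ and viewed, and the job is handed in when it is done.

```bash
mkdir -p pics; ls
python3 - <<'E'
from cell import telemetry,camera,calibration
import cv2
print(telemetry.read_state())
for n in("scene","side","wrist"):
    print(n,calibration(n)); cv2.imwrite(f"pics/{n}0.png",camera(n)[:,:,::-1])
E
```

```text
pics
{'clock': 0.0, 'joints': array([ 1.10940022e+00,  3.00485232e-01,  1.52159200e+00,  6.55800940e-06,
        1.32070414e+00, -6.65684096e-02]), 'qd': array([-0.00052311,  0.0003023 , -0.00014405,  0.0021053 ,  0.00049064,
        0.00012499]), 'effort': array([-7.10666809e-04, -5.31784666e+01, -3.52735770e+01,  7.07986252e-02,
        2.43898766e-02, -5.03134046e-06]), 'eef_pos': array([211.42636719, 507.45787357, 212.87395691]), 'eef_rot': array([-1.64270829,  1.56960759, -2.03753762]), 'wrist_force': array([-0.30978055, -0.00538521,  0.89139281]), 'moment': array([-0.03462157, -0.01621994,  0.00598651]), 'finger_gap': 94.14553126856295}
scene {'fov_y': 48.64827424884638, 'cx': 331.32661019222735, 'cy': 235.5401404208723, 'position': array([1072.57170527,    1.53896895,  665.14211177]), 'attitude': array([-2.42531115,  0.01319028,  1.57224073])}
side {'fov_y': 53.99620151119134, 'cx': 321.29937344777414, 'cy': 243.20364121147037, 'position': array([ 528.79052632, -492.990382  ,  709.69130355]), 'attitude': array([-2.44374435, -0.01596773, -0.11203948])}
wrist {'fov_y': 71.24251349116697, 'cx': 322.0424603100573, 'cy': 231.83290920145564, 'position': array([147.78883689, 534.92183935, 384.2774816 ]), 'attitude': array([2.90104272e+00, 5.16340952e-04, 1.17529444e+00])}
```

View pics/scene0.png

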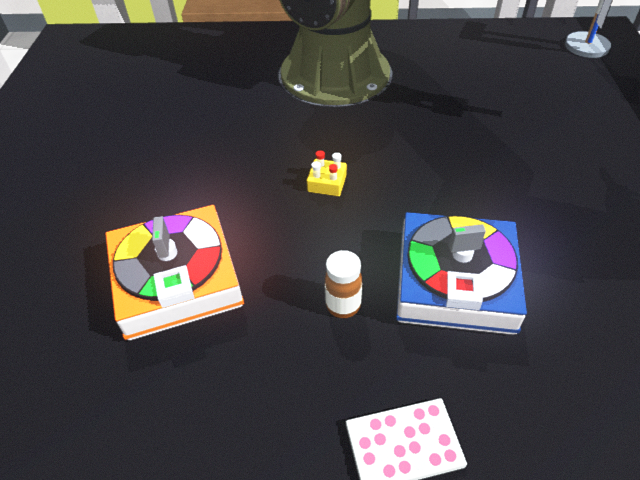

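View pics/side0.png

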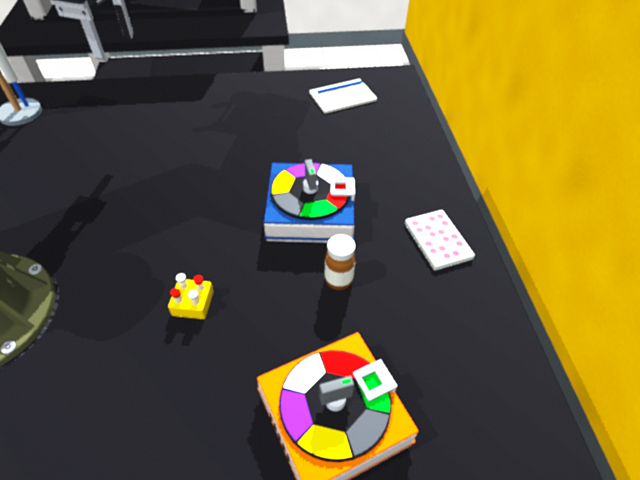

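View pics/wrist0.png

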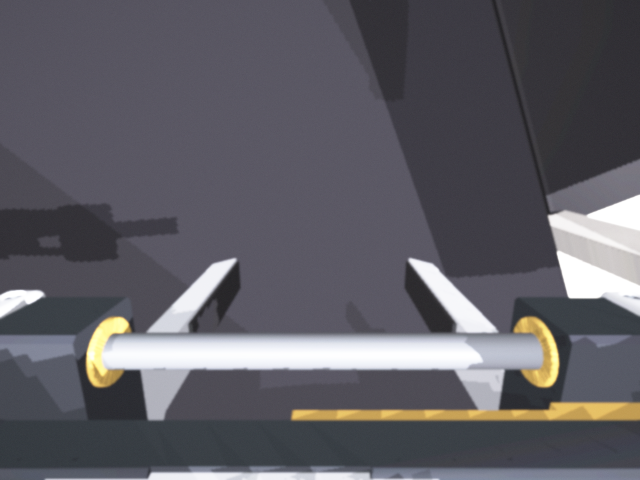

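```bash
cat > h.py <<'E'
import numpy as np, cv2
from scipy.spatial.transform import Rotation as R
from cell import telemetry,camera,calibration
def rays(cal,px):
    f=240/np.tan(np.radians(cal['fov_y']/2)); px=np.atleast_2d(px).astype(float)
    d=np.c_[(px[:,0]-cal['cx'])/f,(px[:,1]-cal['cy'])/f,np.ones(len(px))]
    return d@R.from_euler('xyz',cal['attitude']).as_matrix().T
def cast(cal,px,z):
    d=rays(cal,px); p=np.array(cal['position']); return (p+d*((z-p[2])/d[:,2])[:,None])[:,:2]
E
python3 - <<'E'
from h import *
for n,(x0,y0,x1,y1) in dict(scene=(390,200,530,335),side=(255,145,365,250)).items():
    im=cv2.imread(f"pics/{n}0.png"); cv2.imwrite(f"pics/{n}0z.png",cv2.resize(im[y0:y1,x0:x1],None,fx=5,fy=5,interpolation=cv2.INTER_NEAREST)[:600,:800])
    cal=calibration(n)
    H=cv2.cvtColor(im,cv2.COLOR_BGR2HSV)
    roi=np.zeros(H.shape[:2],bool); roi[y0:y1,x0:x1]=1
    for c,(a,b) in dict(blue=(105,125),green=(50,75),yellow=(22,35),violet=(135,160),red=(0,6)).items():
        m=((H[...,0]>=a)&(H[...,0]<=b)&(H[...,1]>120)&(H[...,2]>60)&roi).astype(np.uint8)
        k,l,s,ce=cv2.connectedComponentsWithStats(m)
        for i in range(1,k):
            if s[i,4]>15: print(n,c,s[i],ce[i].round(1),cast(cal,ce[i],73).round(1),cast(cal,ce[i],128).round(1))
E
```

```text
scene blue [ 401  212   45   94 1526] [415.6 264.9] [[613.  111.7]] [[655.6 101.5]]
scene blue [ 479  219   48   96 1500] [508.4 276.1] [[633.7 237.4]] [[674.5 215.5]]
scene blue [396 315 125  18 302] [457.2 324.6] [[710.5 155. ]] [[744.2 140.8]]
scene green [456 228   9   4  27] [459.8 229.4] [[547.  184.1]] [[595.8 167.1]]
scene green [409 241  32  40 831] [423.2 259.6] [[603.7 123.4]] [[647.2 112. ]]
scene yellow [449 216  47  22 379] [469.8 223.4] [[535.  200.9]] [[584.9 182.3]]
scene violet [484 232  32  37 728] [500.6 250.3] [[587.6 236.2]] [[632.6 214.4]]
scene red [425 271  22  22 266] [438.4 281.3] [[641.7 139.9]] [[681.7 127.1]]
side blue [ 263  162   92   63 1391] [301.8 205.9] [[572.2 131.6]] [[568.4  77.6]]
side blue [327 163  26  14 199] [343.8 168.7] [[666.3 228.8]] [[654.4 166.5]]
side blue [264 235  64   5 111] [293.8 238. ] [[551.2  53.4]] [[549.3   6.2]]
side green [299 199  39  19 496] [316.9 208.6] [[599.9 121.6]] [[593.8  68.5]]
side yellow [272 170  24  25 393] [282.5 182.8] [[539.9 198.5]] [[538.9 138.8]]
side violet [286 163  19  14 179] [297.  169.9] [[571.4 234. ]] [[567.7 171.2]]
side violet [314 163   6   9  33] [316.3 166.1] [[611.4 242.1]] [[604.2 178.6]]
side red [336 185  10   4  35] [340.5 186.4] [[652.3 177.5]] [[641.7 119.6]]
side red [328 195  19  12 107] [338.1 199.8] [[642.8 141. ]] [[632.9  86.3]]
```

View pics/scene0z.png

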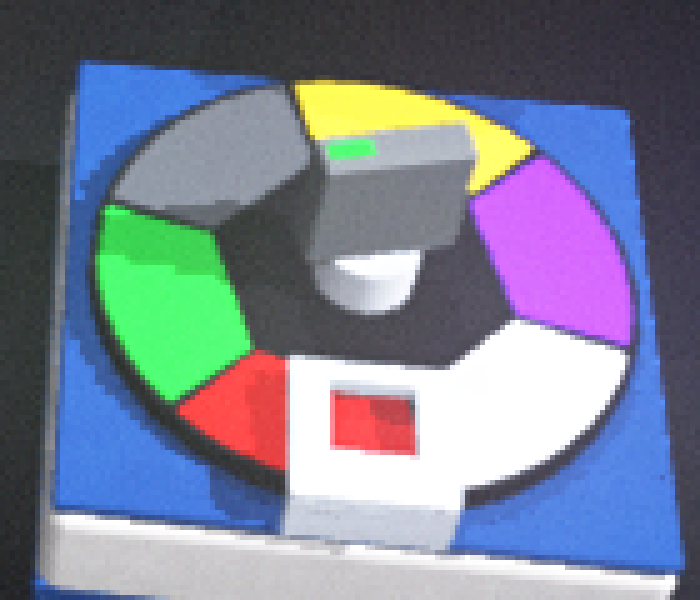

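View pics/side0z.png

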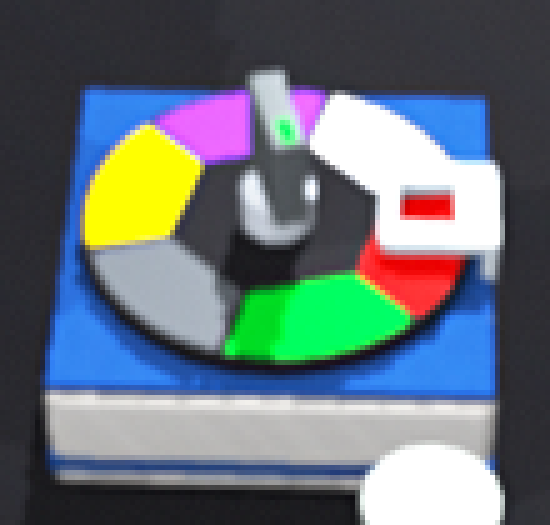

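Run:
```python
from h import *
def P(n,pts,z):
    o,b={'scene':(390,200),'side':(255,145)}[n],0
    return cast(calibration(n),np.array(pts)/5+o-0.4,z)
for n,c in dict(scene=[(80,62),(630,108),(685,572),(52,512)],side=[(85,90),(487,97),(495,402),(46,388)]).items():
    q=P(n,c,64); print(n,'deck',q.round(1).tolist(),'ctr',q.mean(0).round(1),'sides',np.linalg.norm(q-np.roll(q,-1,0),axis=1).round(1), np.degrees(np.arctan2(*(np.roll(q,-1,0)-q)[:,::-1].T)).round(1))
    im=cv2.imread(f"pics/{n}0.png");H=cv2.cvtColor(im,cv2.COLOR_BGR2HSV)
    # filter outer edges circle fit: green, yellow, violet
    x0,y0,x1,y1=dict(scene=(390,200,530,335),side=(255,145,365,226))[n]
    E=[];cal=calibration(n); c0=q.mean(0); C={}
    for col,(a,b) in dict(green=(50,75),yellow=(22,35),violet=(135,160),red=(0,6)).items():
        m=(H[...,0]>=a)&(H[...,0]<=b)&(H[...,1]>120)&(H[...,2]>60)
        v,u=np.nonzero(m); s=(u>=x0)&(u<x1)&(v>=y0)&(v<y1); w=cast(cal,np.c_[u[s],v[s]],73)-c0
        r=np.hypot(*w.T); w=w[(r>38)&(r<84)]; r=np.hypot(*w.T); t=np.arctan2(w[:,1],w[:,0]); C[col]=w
        for k in np.unique(np.round(t/0.06)):
            i=np.nonzero(np.round(t/.06)==k)[0]; j=i[np.argmax(r[i])]
            if r[j]>65:E.append(w[j])
    E=np.array(E);A=np.c_[2*E,np.ones(len(E))];s=np.linalg.lstsq(A,(E**2).sum(1),rcond=None)[0]
    rad=np.sqrt(s[2]+s[:2]@s[:2]); ctr=s[:2]+c0
    print(' wheel ctr',ctr.round(1),'rad',rad.round(1),'rms',np.std(np.hypot(*(E-s[:2]).T)).round(2))
    for col,w in C.items():
        w=w-s[:2]; t=np.degrees(np.arctan2(w[:,1],w[:,0]));ref=t.mean() if np.ptp(t)<200 else 0
        print('  ',col,'angles',np.percentile(t,[1,50,99]).round(1))
q=P('scene',[(318,148),(468,122),(475,152),(325,175)],128);print('bar top',q.round(1).tolist(),q.mean(0), np.degrees(np.arctan2(*(q[0]-q[1])[::-1])),np.degrees(np.arctan2(*(q[3]-q[2])[::-1])),np.linalg.norm(q-np.roll(q,-1,0),axis=1))
q=P('side',[(249,76),(284,72),(308,138),(275,145)],128);print('bar top side',q.round(1).tolist(),q.mean(0),np.degrees(np.arctan2(*(q[2]-q[1])[::-1])),np.degrees(np.arctan2(*(q[3]-q[0])[::-1])))
print('win',P('scene',[(373,420)],82),P('side',[(439,206)],82))
s=telemetry.read_state();print(R.from_euler('xyz',s['eef_rot']).as_matrix().round(3))
```

```text
scene deck [[501.8, 108.5], [523.0, 274.4], [689.4, 251.3], [669.2, 85.8]] ctr [595.9 180. ] sides [167.3 168.  166.8 168.9] [ 82.7  -7.9 -97.  172.3]
 wheel ctr [594.3 179.2] rad 74.7 rms 0.8
   green angles [-110.7  -79.7  175.4]
   yellow angles [-179.4  153.6  179.5]
   violet angles [ 70.4  96.7 124.9]
   red angles [-50.  -40.1 -13.5]
side deck [[521.0, 272.0], [687.4, 252.0], [664.0, 81.8], [499.2, 105.0]] ctr [592.9 177.7] sides [167.6 171.8 166.5 168.4] [ -6.9 -97.8 172.   82.5]
 wheel ctr [590.8 177.1] rad 74.6 rms 1.9
   green angles [-110.5  -80.1   78.8]
   yellow angles [-179.4  150.3  179.4]
   violet angles [ 69.  106.1 123.9]
   red angles [-48.4 -32.7   5.1]
bar top [[595.3, 158.3], [586.2, 200.4], [597.1, 200.2], [604.9, 158.7]] [595.88688495 179.40909066] -77.8656286740612 -79.33971011267538 [43.01973284 10.91988389 42.21155342  9.69382462]
bar top side [[583.8, 198.5], [597.2, 199.6], [602.3, 161.6], [589.8, 158.9]] [593.27536437 179.63712284] -82.30392891411121 -81.30521636909504
win [[652.36826023 171.89862605]] [[654.58479616 169.38866005]]
[[-0.     0.385  0.923]
 [-0.001  0.923 -0.385]
 [-1.    -0.001 -0.   ]]
```

```bash
python3 -m handwheel '[[0.03,0,0,0,-0.04,0.13,1],[0.06,0,0,0,-0.09,0.27,1],[0.09,0,0,0,-0.13,0.4,1],[0.12,0,0,0,-0.18,0.54,1],[0.14,0,0,0,-0.22,0.67,1],[0.16,0,0,0,-0.26,0.8,1],[0.16,0,0,0,-0.26,0.8,1]]'
cat > d.py <<'E'
from h import *
import sys
s=telemetry.read_state();M=R.from_euler('xyz',s['eef_rot']).as_matrix()
X,Y,Z,A=map(float,sys.argv[1:5])
y=np.degrees(np.arctan2(M[1,1],M[0,1]));d=(A-y+90)%180-90
print('clock',s['clock'],'pos',s['eef_pos'].round(1),'down',M[:,0].round(3),'yaw',y.round(1),'F',s['wrist_force'].round(1),s['moment'].round(2),'gap',round(s['finger_gap'],1),'q',s['joints'].round(2))
print('shift frac',((np.array([X,Y,Z])-s['eef_pos'])@M/300).round(4),'turn x frac',round(-d/180,4))
tgt=np.c_[[0,0,-1.],[np.cos(np.radians(y+d)),np.sin(np.radians(y+d)),0],[0,0,0]];tgt[:,2]=np.cross(tgt[:,0],tgt[:,1])
print('rotvec frac',(R.from_matrix(M.T@tgt).as_rotvec()/np.pi).round(4))
E
python3 d.py 594 179 160 9.5
```

```text
clock: 1.02
eef_pos: [404.3, 341.8, 212.8]
eef_rot: [-1.166, 1.569, -2.067]
wrist_force: [0.1, -0.3, -0.2]
finger_gap: 93.8
clock 1.025 pos [404.3 341.8 212.8] down [-0.001 -0.001 -1.   ] yaw 38.4 F [ 0.1 -0.3 -0.2] [-0.01  0.05 -0.07] gap 93.8 q [ 0.63  0.26  1.58 -0.    1.31 -0.04]
shift frac [0.1762 0.159  0.8177] turn x frac 0.1605
rotvec frac [0.1605 0.0003 0.0004]
```

```bash
python3 -m handwheel '[[0.03,0,0,0,0.03,0.14,1],[0.06,0,0,0,0.05,0.27,1],[0.09,0,0,0.02,0.08,0.41,1],[0.12,0,0,0.06,0.11,0.55,1],[0.14,0,0,0.12,0.13,0.68,1],[0.16,0,0,0.176,0.159,0.818,1],[0.16,0,0,0.176,0.159,0.818,1]]'
python3 d.py 594 179 103 9.5
python3 - <<'E'
from h import *
for n in("scene","wrist","side"): 
    print(calibration(n)['position'],calibration(n)['attitude']) if n=="wrist" else 0
    cv2.imwrite(f"pics/{n}1.png",camera(n)[:,:,::-1])
E
```

```text
clock: 1.9
eef_pos: [594.3, 178.0, 157.9]
eef_rot: [-1.247, 1.567, -2.652]
wrist_force: [-0.6, -0.3, -0.1]
finger_gap: 93.8
clock 1.9 pos [594.3 178.  157.9] down [-0.004 -0.002 -1.   ] yaw 9.5 F [-0.6 -0.3 -0.1] [-0.04  0.08  0.  ] gap 93.8 q [ 0.23  0.5   1.37 -0.    1.27  0.07]
shift frac [ 0.1831  0.0003 -0.0038] turn x frac -0.0001
rotvec frac [-0.0001  0.0004  0.0013]
[582.55872205 248.03285116 330.2661031 ] [2.90033551e+00 2.60475241e-03 1.66593098e-01]
```

View pics/wrist1.png

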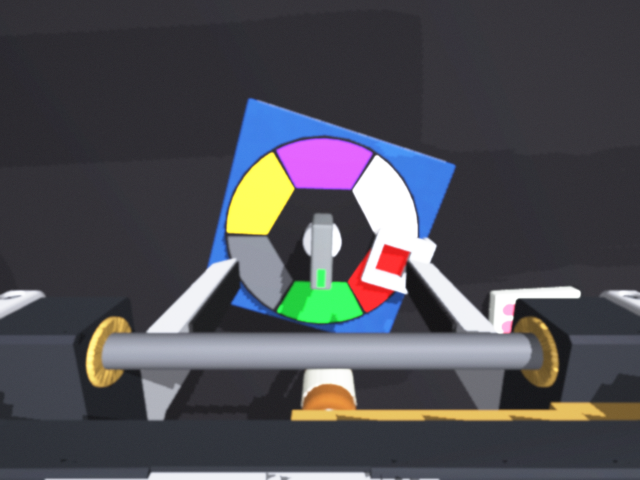

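View pics/scene1.png

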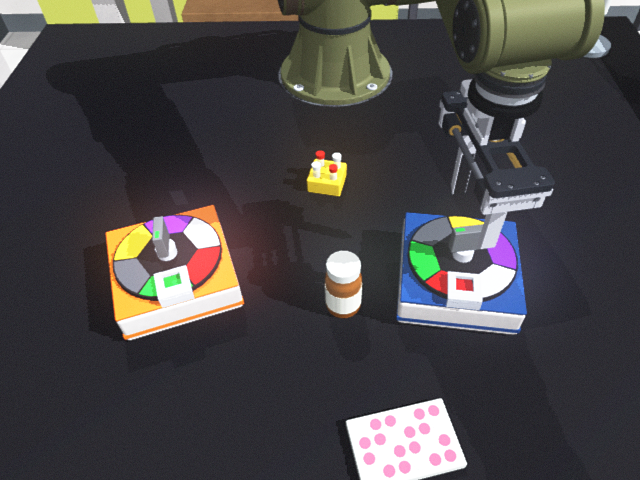

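The wrist view shows the bar upright at column ~321, midway between the fingers, with its green mark at (321,278); the red filter is in the window at (392,261). I'll check the bar centre from this view.

Run:
```python
from h import *
c=calibration('wrist')
q=cast(c,[(314,214),(332,214),(331,290),(311,290)],128);print(q.round(1),q.mean(0),np.degrees(np.arctan2(*(q[2]+q[3]-q[0]-q[1])[::-1])))
w=cast(c,[(392,261)],82)[0];print(w,np.degrees(np.arctan2(w[1]-179,w[0]-594)),np.hypot(w[0]-594,w[1]-179))
```

```text
[[583.3 209.9]
 [594.2 211.8]
 [602.4 161.9]
 [589.5 159.7]] [592.35581831 185.83595441] -81.79859807955927
[649.95015219 174.38256317] -4.7177970418064445 56.14036206970444
```

```bash
python3 -m handwheel '[[0,0,0,0.06,0,-0.005,1],[0,0,0,0.12,0,-0.008,1],[0,0,0,0.18,0,-0.008,0.6],[0,0,0,0.183,0,-0.008,0.3],[0,0,0,0.183,0,-0.008,0],[0,0,0,0.183,0,-0.008,0],[0,0,0,0.183,0,-0.008,0],[0,0,0,0.183,0,-0.008,0]]' 20
python3 d.py 594 180 103 9.5
```

```text
clock: 3.05
eef_pos: [593.1, 182.4, 105.7]
eef_rot: [-0.498, 1.57, -1.9]
wrist_force: [-0.1, -0.4, -0.2]
finger_gap: 37.4
clock 3.05 pos [593.1 182.4 105.7] down [-0.    -0.001 -1.   ] yaw 9.7 F [-0.1 -0.4 -0.2] [-0.08  0.05  0.  ] gap 37.4 q [ 0.24  0.56  1.42 -0.    1.17  0.07]
shift frac [0.0089 0.0016 0.0084] turn x frac 0.001
rotvec frac [0.001  0.0003 0.0001]
```

```bash
python3 -m handwheel '[[0,0,0,0.009,0,0.008,0],[0,0,0,0.009,0,0.008,0],[0,0,0,0.009,0,0.008,0],[0,0,0,0.009,0,0.008,0],[0,0,0,0.009,0,0.008,0],[0,0,0,0.009,0,0.008,0]]' 20
python3 d.py 594 180 103 9.5
```

```text
clock: 3.8
eef_pos: [593.1, 179.7, 102.8]
eef_rot: [-0.975, 1.569, -2.377]
wrist_force: [-5.7, -3.3, 1.0]
finger_gap: 14.2
clock 3.8 pos [593.1 179.7 102.8] down [-0.002 -0.002 -1.   ] yaw 9.7 F [-5.7 -3.3  1. ] [-0.53  0.72  0.03] gap 14.2 q [ 0.24  0.56  1.42 -0.    1.16  0.07]
shift frac [-0.0008  0.0032 -0.0003] turn x frac 0.001
rotvec frac [0.001  0.0004 0.0006]
```

```bash
python3 -m handwheel '[[-0.03,0,0,0,-0.002,0,0],[-0.06,0,0,0,-0.003,0,0],[-0.1,0,0,0,-0.003,0,0],[-0.14,0,0,0,-0.003,0,0],[-0.18,0,0,0,-0.003,0,0],[-0.2,0,0,0,-0.003,0,0]]'
python3 d.py 593 180 103 82.5
python3 -m handwheel '[[-0.03,0,0,0,0,0,0],[-0.06,0,0,0,0,0,0],[-0.1,0,0,0,0,0,0],[-0.14,0,0,0,0,0,0],[-0.18,0,0,0,0,0,0],[-0.204,0,0,0,0,0,0],[-0.204,0,0,0,0,0,0]]'
python3 d.py 593 180 103 82.5;python3 - <<'E'
from h import *
for n in("scene","side"): cv2.imwrite(f"pics/{n}2.png",camera(n)[:,:,::-1])
E
```

```text
clock: 4.55
eef_pos: [593.5, 180.0, 102.8]
eef_rot: [0.567, 1.569, -0.204]
wrist_force: [11.4, 3.7, -7.4]
finger_gap: 13.8
clock 4.55 pos [593.5 180.  102.8] down [ 0.002 -0.    -1.   ] yaw 45.8 F [11.4  3.7 -7.4] [ 0.59 -2.   -0.06] gap 13.8 q [ 0.24  0.56  1.42 -0.    1.16 -0.56]
shift frac [-0.0007 -0.0011 -0.0012] turn x frac -0.2036
rotvec frac [-2.036e-01  6.000e-04 -2.000e-04]
clock: 5.42
eef_pos: [593.8, 180.6, 102.8]
eef_rot: [0.281, 1.568, 0.151]
wrist_force: [3.5, 4.3, -2.4]
finger_gap: 14.0
clock 5.425 pos [593.8 180.6 102.8] down [ 0.003  0.    -1.   ] yaw 82.6 F [ 3.5  4.3 -2.4] [ 0.7  -0.46  0.01] gap 14.0 q [ 0.24  0.56  1.42 -0.    1.16 -1.2 ]
shift frac [-0.0008 -0.0022 -0.0024] turn x frac 0.0004
rotvec frac [ 0.0004  0.0009 -0.0003]
```

View pics/scene2.png

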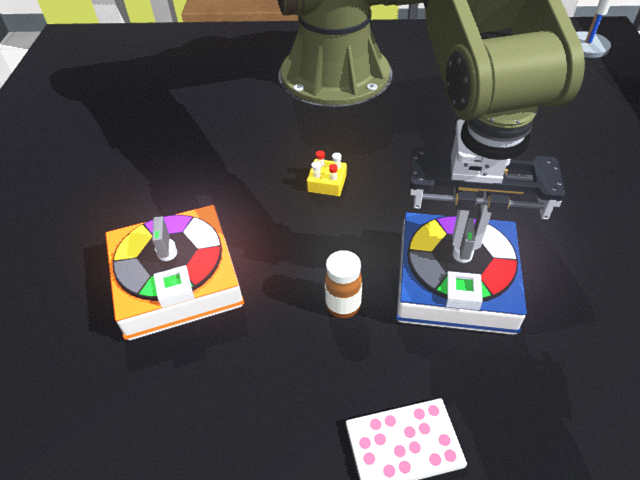

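View pics/side2.png

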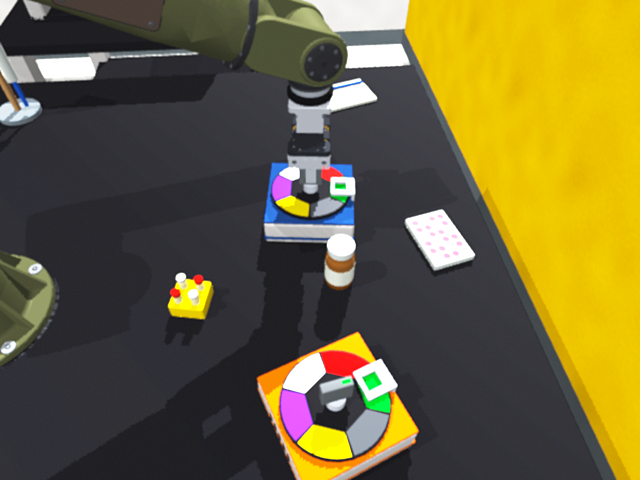

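Green now fills the blue unit's window in both views: scene (464,285), side (342,187). Next I release and lift.

```bash
python3 -m handwheel '[[0,0,0,0,0,0,0.6],[0,0,0,0,0,0,0.6],[0,0,0,0,0,0,0.6],[0,0,0,0,0,0,0.6],[0,0,0,0,0,0,0.6],[0,0,0,-0.1,0,0,0.6],[0,0,0,-0.2,0,0,0.6],[0,0,0,-0.35,0,0,0.6],[0,0,0,-0.4,0,0,0.6],[0,0,0,-0.4,0,0,0.6]]'
python3 d.py 593 180 103 82.5;python3 - <<'E'
from h import *
for n in("scene","side","wrist"): 
    c=calibration(n); im=camera(n)[:,:,::-1]; cv2.imwrite(f"pics/{n}3.png",im)
    if n!="wrist":
        x0,y0,x1,y1=dict(scene=(390,200,530,335),side=(255,145,365,250))[n]
        cv2.imwrite(f"pics/{n}3z.png",cv2.resize(im[y0:y1,x0:x1],None,fx=4,fy=4,interpolation=cv2.INTER_CUBIC))
E
python3 -c "
import cv2,numpy as np
a=cv2.imread('pics/scene3z.png');b=cv2.imread('pics/side3z.png')
h=max(a.shape[0],b.shape[0]);p=lambda i:cv2.copyMakeBorder(i,0,h-i.shape[0],0,0,0)
cv2.imwrite('pics/both3.png',cv2.resize(np.hstack([p(a),p(b)]),None,fx=.79,fy=.79))"
```

```text
clock: 6.78
eef_pos: [593.6, 180.5, 222.9]
eef_rot: [0.301, 1.567, 0.171]
wrist_force: [0.1, 0.1, -0.2]
finger_gap: 56.4
clock 6.775 pos [593.6 180.5 222.9] down [ 0.004  0.001 -1.   ] yaw 82.5 F [ 0.1  0.1 -0.2] [ 0.   -0.05 -0.02] gap 56.4 q [ 0.24  0.45  1.29 -0.    1.39 -1.2 ]
shift frac [ 0.3997 -0.0024 -0.0032] turn x frac 0.0
rotvec frac [ 0.      0.0012 -0.0004]
```

View pics/both3.png

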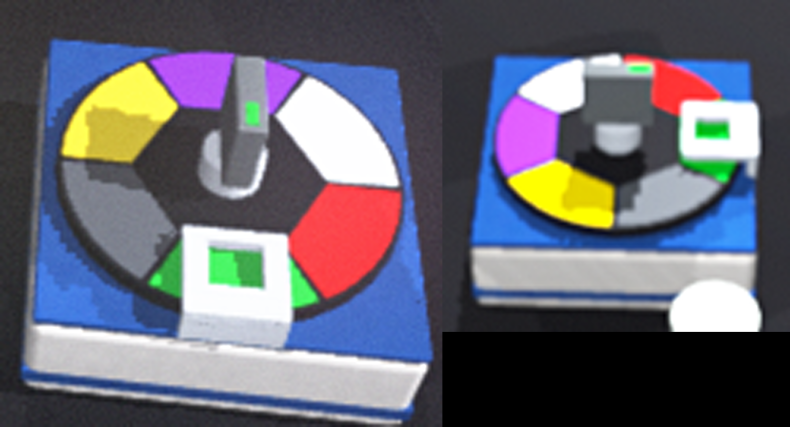

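View pics/wrist3.png

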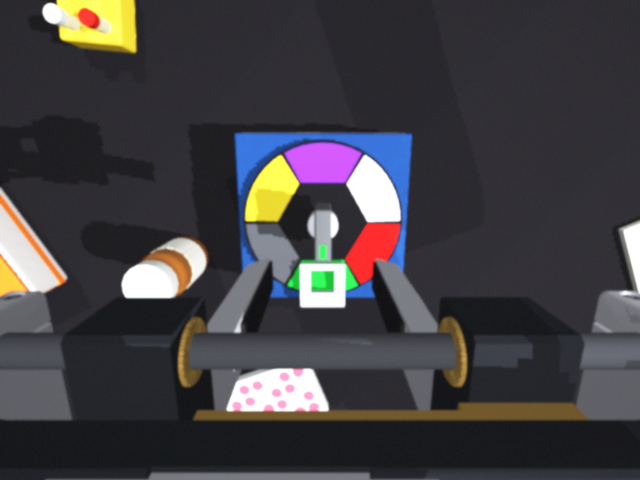

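The wrist view shows the window (323,283) in line with the bar and hub (323,225), and green sticking out equally on both sides of the frame. The gripper is clear, so I'm handing in.

Run:
```python
from h import *
a=cv2.imread('pics/scene0.png')[200:340,100:250].astype(int);b=cv2.imread('pics/scene3.png')[200:340,100:250].astype(int)
print('orange unit mean diff',abs(a-b).mean(), abs(telemetry.read_state()['qd']).max())
from cell import order
print(order.sign_off())
```

```text
orange unit mean diff 3.6299047619047617 0.005371951829028464
the job is handed in; nothing more can be done
None
```

The blue unit's wheel now has its green filter centred in the aluminium window, and the job was handed in at about 6.9 s on the robot's clock, against the 29 s limit. I found the wheel at about (594, 179) mm with green about 73° clockwise of the window. I gripped the finger bar (14 mm gap), turned it about 73° counter-clockwise, let go and lifted 120 mm clear.

**Final checks:**
- **Green filter:** all three cameras show green filling the window, and the wrist view shows bar, hub and window in one line.
- **Forces:** the wrist reading was near zero once the gripper was clear, and the largest I read during the turn was about 14 N.
- **Orange unit:** the arm never went near it, and its part of the scene picture is unchanged apart from a small average pixel difference (3.6 of 255), which I put down to noise and shadow.

**Disagreements:**
- The cameras disagreed on positions by 2–4 mm, and the window direction came out between −5° and −9° depending on the view. Both are well inside the 13° allowed.
- One wrist-camera estimate of the bar centre was about 6 mm off along the bar, because the bar's end face was counted in. I didn't use it directly, only aimed 1 mm further that way.

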